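Roll the cork massage roller into its rest

ROBOT

A 6-joint arm with a two-finger parallel gripper is mounted at the origin on the work surface. World frame = base frame: x ahead of the robot, y to its left, z up, the work surface at z = 0. Lengths are in mm, angles in rad, forces in N, time in s.
With the tool pointing down it reaches from about 325 to 875 mm from the base axis. Payload 4.4 kg.
Tool frame: the origin (TCP) lies on the centre line of the jaws, within the pads' length; the fingertips stand ahead of it and the grasp point (between the pads) lies 6 mm ahead of it (ctrl.tcp_to_tips is the z of the fingertips in the tool frame, in mm); z points along the fingers, y is the direction in which the jaws open and shut (so a half turn about z gives the same grasp; the last joint's range is limited). The gripper opens to 85 mm and grips with 20 to 120 N. Pads are 22 mm wide; open, the fingers measure 114 mm over their backs; the gripper's body (76 mm by 85 mm) begins 54 mm behind the grasp point. The pads swing forward as they close: fully open they stand 13 mm farther back than shut.
Start: joints at [1.192, 0.207, 1.542, -0, 1.393, -0.15], TCP at [129.865, 560.145, 256.282] pointing down, gripper open.
Joint ranges: [-2.73, 2.73], [-0.86, 2.22], [0.23, 2.46], [-1.11, 4.25], [0.08, 2.63], [-2.82, 2.82]. Speed limits (rad/s): [2.79, 2.79, 3.14, 3.14, 3.14, 3.14].

INTERFACE

Orientations are given as a 3x3 rotation matrix whose columns are the frame's x, y, z axes.
In Python, from plant import ctrl, sensors, optics gives the robot as it stands. Calls block until the motion is done:
- ctrl.move_ptp(position, orientation): joint-space move of the TCP to a pose.
- ctrl.move_l(position, rot=None, vel=150, threshold=None): straight line of the TCP; rot=None keeps the orientation; vel is the mean speed in mm/s. With threshold (N) it stops when the force on the tool has changed by that much, and returns True; else False.
- ctrl.set_joints(angles): joint-space move.
- ctrl.gripper_to(opening, force=None): finger opening in mm; force is the grip in N (None keeps the last); returns when the fingers have stopped.
- ctrl.hold(seconds).
- ctrl.solve_ik(position, orientation): joint angles nearest the present ones, or None.
- sensors.read_state(): the state.
- optics.grab_frame(name): name is "side" or "top" or "wrist"; returns (picture, depth): 480x640x3 uint8, red, green, blue; 480x640 float32, mm along the optical axis (not along the pixel's ray), 0 where there is no reading.
- optics.camera_params(name): a dict with "mtx" (3x3 intrinsics, pixels), "R" (3x3) and "t" (3): a world point X has camera coordinates R X + t; the wrist camera has in their place "T_tool_cam" (4x4, takes a point from camera to tool coordinates, whose origin is the TCP and whose axes are the flange's). Camera axes: x right, y down, z forward; pixel columns grow to the right and rows downward; lengths in mm; the calibration is good to about 2 mm. A picture is of the moment at which its call begins: read the wrist's pose just before it. camera_params takes no time and is no camera call.
A pose or a line that the arm cannot do raises ctrl.MotionError and nothing moves.
- ctrl.finish_job(): hands the job in, once; it reports no verdict.
The state is a dict: "t": time; "q": joint angles; "qvel": joint speeds; "tau": joint torques, N m; "eef_pos": TCP position; "eef_rot": TCP orientation; "force": force on the tool from outside, world axes, zero at the start; "wrist_torque": the same for the moment, N m; "grip_width": finger opening in mm.
Only numpy, scipy, OpenCV 4.12 (cv2) and the standard library are available. Lean on these libraries where they do the work, as an engineer would, in place of code of your own. Each camera call takes 0.05 s, during which the arm holds its last target.

TASK

The glass votive holder has been left in the bamboo roller rest: stand it upright on the bamboo tray first. Then, with the closed gripper as a flat palm on top of the cork roller, roll it slowly and gently over the rest's low front rail and on until it lies square against the back board; keep the palm on it so that it never runs away, bear on it only lightly, and do not shove it from the side or lift it. Leave the other things on the dresser where they are.

Things in the scene. Friction and masses are not known exactly. Their poses are not given: they have to be found in the camera images.
- roller_center (a point): Centre of the cork massage roller, a plain solid cylinder 100 mm in diameter and 240 mm long, too thick to grip, lying loose on the dresser in front of the rest (centre 50 mm up, top line 100 mm up). Its y axis is the roller's axis, parallel to the rest's y axis to 0.06 rad; x and z turn with it as it rolls.
- roller: The cork roller as a body (origin at its centre). 0.5 to 0.75 kg. Stays where it is let go at rest; rolled without slip it advances half as far as the palm on its top. It climbs the rail only by the palm's friction, with some 6 to 15 N of downward press; over 30 N dents the cork, a knock on touching down included (land at 10 mm/s or less). The contact is stiff: 1 mm more of press adds 10 to 15 N.
- rest: Bamboo roller rest, rigid, fixed to the dresser. Origin on the dresser top (z = 0) below the axis of the roller when home; x points from front rail to back board (the rolling direction), y along the rail, z up. No floor: the dresser top lies between rail and board, the roller is home touching the board (x = 0). End cheeks 28 mm high, 10 mm thick, at y = +-150 mm.
- rest_rail (a point): Point on the dresser top below the middle of the front rail (x = -31 mm, z = 0 of the rest). The rail is 290 mm long, its top rounded to 6 mm radius; its height is set with two thumb screws: the top stands 2.5 to 8.5 mm above the dresser, unreported, so it must be felt. The roller's axis (rest x) first meets it at -48 (low) to -61 mm (high), tops it at -31, and is down again at -14 to -1 mm.
- rest_board (a point): Middle of the top edge of the back board's front face: x = +50 mm of the rest, z = 60 mm. The board is 14 mm thick and stands upright along the rest's y.
- votive_center (a point): Centre (half-way up, 32.5 mm above its foot) of the empty glass votive holder, a slightly conical open cup 65 mm high, 58 mm across the rim, 53 mm across the foot, wall 4 mm, 0.16 kg. It stands upright in the rest, between the rail and the back board.
- votive: The same votive holder as a body; its origin is the centre of its foot.
- tray: Square bamboo tray, 280 by 280 mm, fixed; origin under its centre on the dresser top, z up. Floor 7 mm thick, rim 20 mm high and 7 mm thick. The quarter round x = -60 mm, y = -60 mm of its frame is free; the bottles stand on its +x side and the comb lies along its +y side.
- blue_bottle: Bystander: round blue bottle with a white twist cap, 76 mm across, 104 mm high, standing on the tray; origin at its foot.
- spray: Bystander: clear spray bottle, 54 mm across, 203 mm high, standing on the tray; origin at its foot.
- comb: Bystander: stainless steel comb 170 by 30 by 5 mm, flat on the tray along its +y side; origin at its underside.
- cream_jar: Bystander: white cream jar with a metal lid, 64 mm across, 50 mm high, beyond the rest; origin at its foot.
- hairbrush: Bystander: wooden hairbrush 220 mm long, 26 mm high, lying near the robot's right; origin at its underside.
Mind the look-alikes: they are no part of the job. What is shaped like the votive but yellow is not meant.

How it is judged (in metres and radians):
On the way, in this order (a step that is already met when the one before it is completed fails the run):
1. the votive holder stands upright on the bamboo tray, let go (x of votive_center in the frame of tray between -0.115 and 0.115 m and y of votive_center in the frame of tray between -0.115 and 0.115 m and z of votive_center in the frame of tray between 0.035 and 0.0445 m and angle between votive_center's own z axis and vertical below 0.12 rad and contact force between the fingers and votive below 0.05 N), for 0.2 s.
2. the roller rides over the top of the front rail with the palm pressing on it (contact force between the fingers and roller above 1 N and height (world z) of roller_center above 0.0508 m and x of roller_center in the frame of rest between -0.037 and -0.025 m), for 0.1 s.
At the end, for the whole second after the job is handed in: The roller lies behind the rail, its axis within 3.5 mm of home against the back board and within 0.06 rad of parallel to it; the votive holder stands upright (within 0.12 rad) on the tray floor, its centre at least 25 mm inside the tray's edges; both are at rest and let go (x of roller_center in the frame of rest between -0.0035 and 0.004 m and z of roller_center in the frame of rest between 0.047 and 0.0525 m and angle between the y axis of roller_center and the y axis of rest, either way round below 0.06 rad and x of votive_center in the frame of tray between -0.115 and 0.115 m and y of votive_center in the frame of tray between -0.115 and 0.115 m and z of votive_center in the frame of tray between 0.035 and 0.0445 m and angle between votive_center's own z axis and vertical below 0.12 rad and linear speed of each of roller, votive below 0.01 m/s); the robot touches nothing.
It fails at once if the palm (or any part of the hand) bears on the roller with more than 30 N (contact force between any of the fingers, the arm and roller above 30 N).
It fails at once if the roller is shoved from the side: the fingers touch it with the grasp point lower than 100 mm (the roller's top line) (contact force between the fingers and roller above 0.5 N and height (world z) of the grasp point below 0.1 m).
It fails at once if the roller runs away (faster than 0.2 m/s) or is lifted (axis over 64 mm up) (linear speed of roller above 0.2 m/s or height (world z) of roller_center above 0.064 m).
It fails at once if the votive holder is knocked by the roller or tipped over (contact force between roller and votive above 0.5 N or angle between votive_center's own z axis and vertical above 0.8 rad).
It fails at once if a bystander is moved by more than 20 mm (distance of any of blue_bottle, spray, comb, cream_jar, hairbrush from where it was at the start of the episode above 0.02 m).
It also fails if it takes over 72 s, if anything falls off the work surface, if the arm or the gripper's body presses on something with over 40 N, if the wrist force passes 120 N, or if a joint passes its speed limit or range.

## Working session

There is one attempt and no reset: what is moved stays moved. The work goes in short steps, each a Python script; the robot and the scene stay as the last script left them, time stands still between calls to the robot, and variables do not carry over. Pictures are saved under pics/ and viewed, and the job is handed in when it is done.

```bash
ls; mkdir -p pics; python3 - <<'E'
from plant import ctrl,sensors,optics
import cv2,numpy as np
s=sensors.read_state();print(s['t'],s['eef_pos'],s['force'],ctrl.tcp_to_tips,s['grip_width'],s['eef_rot'])
for n in("top","side"):
    p,d=optics.grab_frame(n);cv2.imwrite(f"pics/{n}0.png",p[:,:,::-1]);np.save(f"pics/{n}0.npy",d);np.save(f"pics/{n}0rgb.npy",p)
    c=optics.camera_params(n);print(n,c)
print(optics.camera_params("wrist"))
E
```

```text
pics
0.0 [129.58779069 559.47511868 255.08367672] [ 0.12659392 -0.83098927  0.31223047] 25.0 85.18632934891697 [[-9.74165963e-01  2.25831541e-01 -8.89534252e-04]
 [ 2.25832982e-01  9.74163599e-01 -2.17847257e-03]
 [ 3.74584073e-04 -2.32308000e-03 -9.99997231e-01]]
top {'mtx': array([[496.14297824,   0.        , 310.78178669],
       [  0.        , 496.14297824, 239.98443537],
       [  0.        ,   0.        ,   1.        ]]), 'R': array([[-6.28754366e-03, -9.99980202e-01, -2.51519739e-04],
       [-9.97792266e-01,  6.29041589e-03, -6.61137191e-02],
       [ 6.61139923e-02, -1.64728445e-04, -9.97812063e-01]]), 't': array([  46.27819674,  566.6106187 , 1264.64055533])}
side {'mtx': array([[569.40399916,   0.        , 326.34274402],
       [  0.        , 569.40399916, 248.71349387],
       [  0.        ,   0.        ,   1.        ]]), 'R': array([[ 0.88213971, -0.47091334, -0.00837541],
       [-0.24145619, -0.43689739, -0.86649846],
       [ 0.40438649,  0.766395  , -0.49910948]]), 't': array([-452.20442235,  217.12536845, 1274.0675439 ])}
{'mtx': array([[365.12211946,   0.        , 321.96226213],
       [  0.        , 365.12211946, 238.00410351],
       [  0.        ,   0.        ,   1.        ]]), 'T_tool_cam': array([[ 1.21778196e-04, -9.52364616e-01, -3.04961675e-01,
         7.82274544e+01],
       [ 9.99999980e-01,  6.81618140e-05,  1.86460460e-04,
         8.11950964e-01],
       [-1.56791604e-04, -3.04961692e-01,  9.52364606e-01,
        -1.18314501e+02],
       [ 0.00000000e+00,  0.00000000e+00,  0.00000000e+00,
         1.00000000e+00]])}
```

View pics/top0.png

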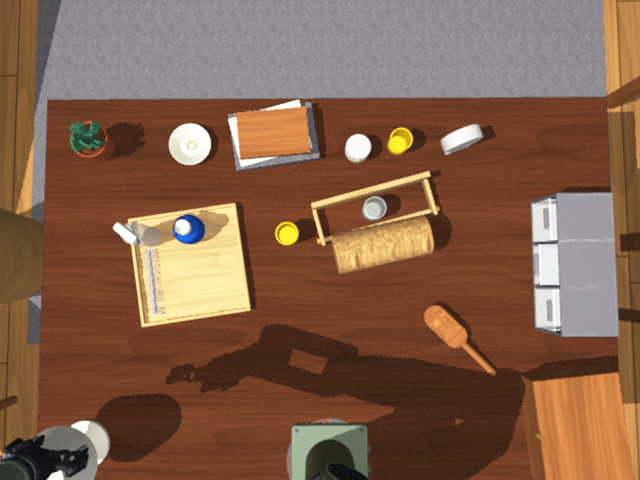

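View pics/side0.png

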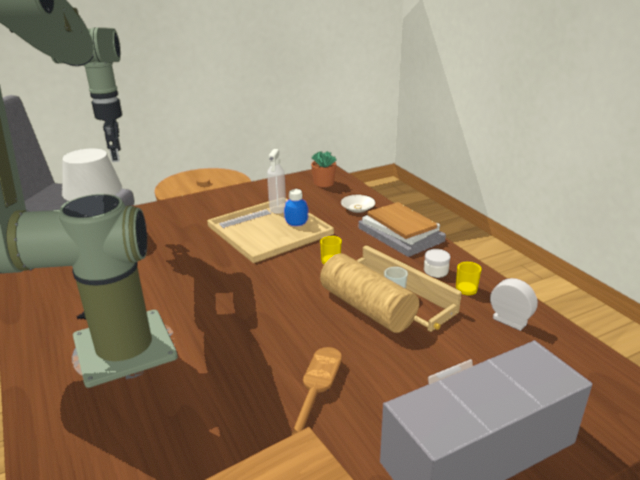

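Top view: clear glass cup at (374,208) inside the rest. The yellow look-alikes stand at (287,233) and (400,141), outside it. The cork roller is at about (383,243) and the tray at about (190,265). Next I'll enlarge the rest and build point clouds.

```bash
cat > h.py <<'E'
import numpy as np,cv2
from plant import ctrl,sensors,optics
def cloud(n,d):
    c=optics.camera_params(n);K=c['mtx'];v,u=np.mgrid[0:480,0:640]
    P=np.stack([(u-K[0,2])/K[0,0]*d,(v-K[1,2])/K[1,1]*d,d],-1)
    return (P-c['t'])@c['R']
def ray(n,u,v,z):
    c=optics.camera_params(n);K=c['mtx'];o=-c['R'].T@c['t']
    r=c['R'].T@np.array([(u-K[0,2])/K[0,0],(v-K[1,2])/K[1,1],1]);return o+r*(z-o[2])/r[2]
def proj(n,X):
    c=optics.camera_params(n);x=c['mtx']@(c['R']@np.asarray(X,float)+c['t']);return x[:2]/x[2]
E
python3 - <<'E'
from h import *
d=np.load('pics/top0.npy');p=np.load('pics/top0rgb.npy')
W=cloud('top',d);z=W[...,2]
print('dresser z',np.median(z[270:300,350:400]),np.median(z[150:180,340:360]))
v,u=np.mgrid[0:480,0:640]
R=(u>300)&(u<450)&(v>160)&(v<285)
for lo,hi,nm in((52,66,'board60'),(22,34,'cheek28'),(60,75,'votive65'),(85,110,'roller')):
    m=R&(z>lo)&(z<hi);P=W[m]
    if nm=='board60': m&=(v<215);P=W[m]
    print(nm,m.sum(),P.mean(0), P.min(0),P.max(0))
    if m.sum()>5:
        r=cv2.minAreaRect(P[:,:2].astype(np.float32));print(r)
T=(u>110)&(u<265)&(v>190)&(v<335)
m=T&(z>14)&(z<26);r=cv2.minAreaRect(W[m][:,:2].astype(np.float32));print('tray rim',r,cv2.boxPoints(r))
a=cv2.resize(p[160:290,290:460,::-1],None,fx=4.5,fy=4.5,interpolation=cv2.INTER_CUBIC);cv2.imwrite('pics/crop0.png',a)
s=np.load('pics/side0rgb.npy');a=cv2.resize(s[230:350,300:480,::-1],None,fx=4.4,fy=4.4,interpolation=cv2.INTER_CUBIC);cv2.imwrite('pics/crop1.png',a)
E
```

```text
dresser z -0.211950110424909 1.2786750399638702
board60 791 [ 688.0168965  -108.42168117   59.62535414] [ 628.05514683 -257.95145972   52.01270433] [737.79862239  41.60952621  65.96957345]
((662.8563842773438, -116.10325622558594), (77.3129653930664, 310.012939453125), 14.854887008666992)
cheek28 395 [ 645.0708208  -118.42976679   27.56434378] [ 496.52425113 -281.83074778   22.00221311] [726.29574227  41.61235529  33.9542476 ]
((609.2848510742188, -129.62335205078125), (166.35076904296875, 311.068359375), 14.267973899841309)
votive65 837 [ 615.22295743 -120.73924646   65.70263602] [ 483.6849322  -259.32756287   60.0050945 ] [736.84651415  41.56612989  74.98954911]
((602.5037231445312, -130.89697265625), (199.9925079345703, 305.3514099121094), 14.987051963806152)
roller 2787 [ 554.44706536 -132.46757885   95.0872553 ] [ 495.76570467 -256.54664104   85.00343853] [614.85290283 -11.50202429 106.51141224]
((554.6818237304688, -133.54867553710938), (78.6119384765625, 240.4925537109375), 12.146225929260254)
tray rim ((508.2421875, 359.76873779296875), (281.1144104003906, 281.90240478515625), 8.296663284301758) [[348.81696 478.96255]
 [389.49506 200.0105 ]
 [667.6674  240.57492]
 [626.9893  519.527  ]]
```

View pics/crop0.png

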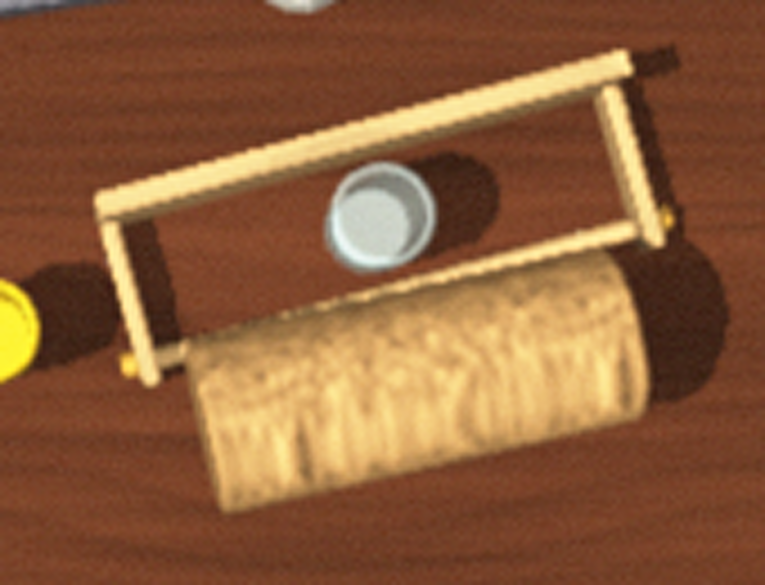

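View pics/crop1.png

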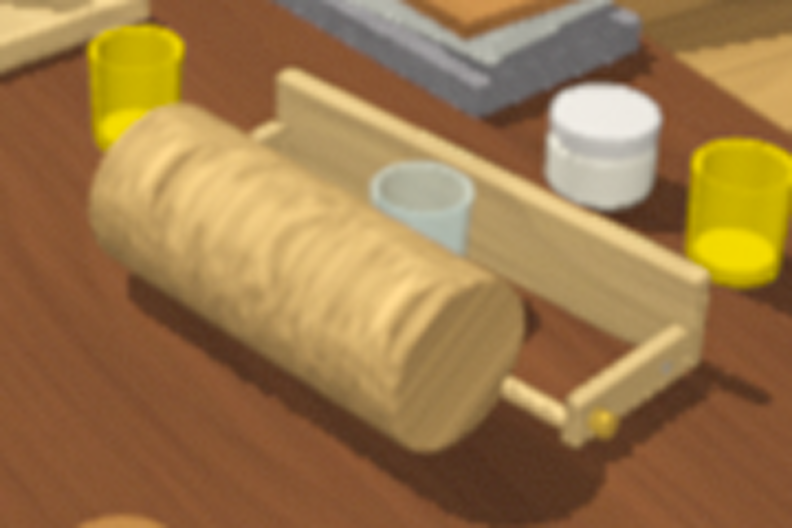

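```bash
python3 - <<'E'
from h import *
d=np.load('pics/top0.npy')
W=cloud('top',d);z=W[...,2];v,u=np.mgrid[0:480,0:640]
R=(u>300)&(u<450)&(v>160)&(v<290)
# board top
a=np.deg2rad(14.8)
def loc(P,a): # rest-like coords: ex=(cos a, sin a), ey=(-sin a,cos a)
    return P[:,0]*np.cos(a)+P[:,1]*np.sin(a), -P[:,0]*np.sin(a)+P[:,1]*np.cos(a)
for sgn in(1,-1):
  a=sgn*np.deg2rad(14.5)
  m=R&(z>54)&(z<67);P=W[m];x,y=loc(P,a)
  h,e=np.histogram(x,bins=np.arange(x.min(),x.max()+4,4));print(sgn,dict(zip(e.round().astype(int),h)))
E
```

```text
1 {np.int64(451): np.int64(38), np.int64(455): np.int64(56), np.int64(459): np.int64(14), np.int64(463): np.int64(0), np.int64(467): np.int64(1), np.int64(471): np.int64(0), np.int64(475): np.int64(0), np.int64(479): np.int64(1), np.int64(483): np.int64(0), np.int64(487): np.int64(0), np.int64(491): np.int64(1), np.int64(495): np.int64(0), np.int64(499): np.int64(1), np.int64(503): np.int64(0), np.int64(507): np.int64(0), np.int64(511): np.int64(1), np.int64(515): np.int64(1), np.int64(519): np.int64(0), np.int64(523): np.int64(1), np.int64(527): np.int64(0), np.int64(531): np.int64(0), np.int64(535): np.int64(1), np.int64(539): np.int64(0), np.int64(543): np.int64(3), np.int64(547): np.int64(29), np.int64(551): np.int64(39), np.int64(555): np.int64(11), np.int64(559): np.int64(0), np.int64(563): np.int64(0), np.int64(567): np.int64(10), np.int64(571): np.int64(10), np.int64(575): np.int64(9), np.int64(579): np.int64(7), np.int64(583): np.int64(5), np.int64(587): np.int64(7), np.int64(591): np.int64(6), np.int64(595): np.int64(8), np.int64(599): np.int64(7), np.int64(603): np.int64(5
[... 1819 characters left out ...]
(30), np.int64(683): np.int64(17), np.int64(687): np.int64(21), np.int64(691): np.int64(17), np.int64(695): np.int64(19), np.int64(699): np.int64(17), np.int64(703): np.int64(19), np.int64(707): np.int64(17), np.int64(711): np.int64(18), np.int64(715): np.int64(17), np.int64(719): np.int64(17), np.int64(723): np.int64(17), np.int64(727): np.int64(19), np.int64(731): np.int64(21), np.int64(735): np.int64(16), np.int64(739): np.int64(18), np.int64(743): np.int64(18), np.int64(747): np.int64(19), np.int64(751): np.int64(18), np.int64(755): np.int64(18), np.int64(759): np.int64(16), np.int64(763): np.int64(20), np.int64(767): np.int64(13), np.int64(771): np.int64(11), np.int64(775): np.int64(4)}
```

```bash
python3 - <<'E'
from h import *
from scipy.optimize import least_squares
d=np.load('pics/top0.npy')
W=cloud('top',d);z=W[...,2];v,u=np.mgrid[0:480,0:640]
R=(u>300)&(u<450)&(v>160)&(v<290)
a=np.deg2rad(14.5)
for _ in range(4):
    ex=np.array([np.cos(a),np.sin(a)]);ey=np.array([-np.sin(a),np.cos(a)])
    X=W[...,:2]@ex;Y=W[...,:2]@ey
    m=R&(z>54)&(z<67)&(X>630)&(X<657)
    k=np.polyfit(Y[m],X[m],1);a-=-np.arctan(k[0])*-1 if 0 else 0
    a=a-np.arctan(k[0])
    print(np.rad2deg(a),k)
ex=np.array([np.cos(a),np.sin(a)]);ey=np.array([-np.sin(a),np.cos(a)]);X=W[...,:2]@ex;Y=W[...,:2]@ey
xm=X[m];print('board x pct',np.percentile(xm,[1,5,50,95,99]),'y',np.percentile(Y[m],[0,1,50,99,100]),'z',z[m].mean())
# cheeks
m=R&(z>23)&(z<33)&(X<630)&(X>545)
ym=Y[m];print('cheek y',np.percentile(ym[ym<-240],[0,50,100]) if (ym<-240).any() else np.sort(ym)[::20],np.percentile(ym[ym>0],[0,50,100]) if (ym>0).any() else 0)
# cylinder
m=R&(z>65)&(z<108)&(X<557)&(X>430);P=W[m]
def f(p):
    b,x0,z0,r=p;e=np.array([np.cos(b),np.sin(b)]);return np.hypot(P[:,:2]@e-x0,P[:,2]-z0)-r
s=least_squares(f,[a,505,50,50],loss='soft_l1');print('cyl',s.x,np.rad2deg(s.x[0]),np.abs(s.fun).mean())
b=s.x[0];yy=P[:,:2]@[-np.sin(b),np.cos(b)];q=np.percentile(yy,[0,.5,99.5,100]);print('ends',q)
c=s.x[1]*np.array([np.cos(b),np.sin(b)])+(q[1]+q[2])/2*np.array([-np.sin(b),np.cos(b)]);print('centre',c,'in a coords',c@ex,c@ey)
# votive
m=R&(z>61)&(z<69)&(X>564)&(X<628);
r=cv2.minEnclosingCircle(W[m][:,:2].astype(np.float32));print('vot',r,m.sum(),W[m].mean(0)); c=np.array(r[0]);print(c@ex,c@ey)
print('brush etc')
E
```

```text
14.926587538711878 [-7.44549468e-03  6.41642143e+02]
14.927507163281108 [-1.60504766e-05  6.41619833e+02]
14.927509145743217 [-3.46004911e-08  6.41619823e+02]
14.927509150017007 [-7.45917020e-11  6.41619823e+02]
board x pct [634.84310158 635.29137434 641.6014712  648.11525296 648.83160504] y [-437.9804938  -433.32069245 -281.84380215 -131.0099971  -127.96739022] z 59.61624281398632
cheek y [-437.9725861  -430.76300218 -253.01207219] 0
cyl [2.18524164e-01 5.12730240e+02 4.98946017e+01 4.96307436e+01] 12.5205122942877 1.569829064312812
ends [-370.78311268 -368.41537464 -130.84242113 -130.50843865]
centre [ 554.65355351 -132.53799965] in a coords 501.7940320596359 -270.9421251113456
vot ((646.2158813476562, -117.22550964355469), 28.756282806396484) 98 [ 645.66624345 -117.29004327   64.6426971 ]
594.2108089235569 -279.73255079724174
brush etc
```

```bash
cat >> h.py <<'E'
A=np.deg2rad(14.93);ex=np.array([np.cos(A),np.sin(A),0]);ey=np.array([-np.sin(A),np.cos(A),0]);ez=np.array([0,0,1.])
O=584.6*ex-282.9*ey
def rw(x,y,z): return O+x*ex+y*ey+z*ez
RG=np.column_stack([-ex,ey,-ez])     # jaws along rest y
def pr(tag=''):
    s=sensors.read_state();print(tag,round(s['t'],2),np.round(s['eef_pos'],1),'F',np.round(s['force'],1),'w',round(s['grip_width'],1),'q',np.round(s['q'],2));return s
E
python3 - <<'E'
from h import *
print(O)
V=np.array([646.2,-117.2,0])
print('solve',ctrl.solve_ik(V+[0,0,150],RG),ctrl.solve_ik(V+[0,0,44],RG))
RP1=np.column_stack([-ey,-ex,-ez]);RP2=np.column_stack([ey,ex,-ez])
def pitch(R,t): # rotate about ey
    r=cv2.Rodrigues(ey*t)[0];return r@R
for nm,Rp in(('RP1',RP1),('RP2',RP2),('RG',RG)):
  for x,t in((-83,-.4),(-83,0),(-83,.4),(0,-.4),(0,.4),(20,0)):
    print(nm,x,t,np.round(ctrl.solve_ik(rw(x,10,125),pitch(Rp,t)),2) if ctrl.solve_ik(rw(x,10,125),pitch(Rp,t)) is not None else None)
# side view check of predicted points
im=np.load('pics/side0rgb.npy')[:,:,::-1].copy()
def pt(n,X,c): 
    p=proj(n,X);cv2.circle(im,tuple(np.round(p).astype(int)),2,c,-1)
for y in(-150,0,150): pt('side',rw(50,y,60),(0,0,255)); pt('side',rw(-31,y,5),(255,0,0))
pt('side',V+[0,0,65],(0,255,0));pt('side',V,(0,255,0))
c=[554.65,-132.54,100];e=np.array([-np.sin(.2185),np.cos(.2185),0])
for k in(-120,0,120): pt('side',np.array(c)+k*e,(255,0,255))
t=[508.24,359.77,20]
for q in([348.8,479,20],[389.5,200,20],[667.7,240.6,20],[627,519.5,20],[457.5,291.8,7]): pt('side',q,(255,255,0))
cv2.imwrite('pics/sidechk.png',cv2.resize(im[140:360,190:490],None,fx=2.6,fy=2.6))
E
```

```text
[ 637.75067397 -122.73405333    0.        ]
solve [-3.11051448e-01  4.71634800e-01  1.42038913e+00 -4.44089210e-16
  1.24956873e+00 -2.14242543e+00] [-3.11051448e-01  6.02976915e-01  1.46873431e+00 -4.44089210e-16
  1.06988143e+00 -2.14242543e+00]
RP1 -83 -0.4 [-0.53  0.19  1.92  0.4   0.79  2.09]
RP1 -83 0 [-0.39  0.34  1.67 -0.    1.14  2.49]
RP1 -83 0.4 [-0.29  0.56  1.4  -0.2   1.53  2.64]
RP1 0 -0.4 [-0.42  0.32  1.75  0.35  0.79  2.24]
RP1 0 0.4 [-0.23  0.7   1.16 -0.18  1.63  2.68]
RP1 20 0 [-0.29  0.51  1.42 -0.    1.21  2.59]
RP2 -83 -0.4 [-0.53  0.19  1.92  0.4   0.79 -1.05]
RP2 -83 0 [-0.39  0.34  1.67 -0.    1.14 -0.65]
RP2 -83 0.4 [-0.29  0.56  1.4  -0.2   1.53 -0.5 ]
RP2 0 -0.4 [-0.42  0.32  1.75  0.35  0.79 -0.9 ]
RP2 0 0.4 [-0.23  0.7   1.16 -0.18  1.63 -0.47]
RP2 20 0 [-0.29  0.51  1.42 -0.    1.21 -0.55]
RG -83 -0.4 [-0.53  0.19  1.92  0.4   0.79 -2.62]
RG -83 0 [-0.39  0.34  1.67 -0.    1.14 -2.22]
RG -83 0.4 [-0.29  0.56  1.4  -0.2   1.53 -2.07]
RG 0 -0.4 [-0.42  0.32  1.75  0.35  0.79 -2.47]
RG 0 0.4 [-0.23  0.7   1.16 -0.18  1.63 -2.04]
RG 20 0 [-0.29  0.51  1.42 -0.    1.21 -2.13]
```

View pics/sidechk.png

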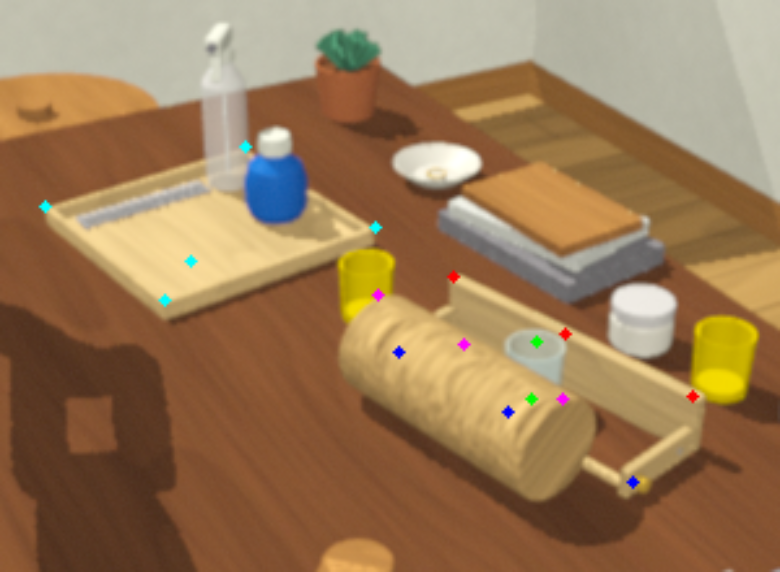

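```bash
python3 - <<'E'
from h import *
V=np.array([646.2,-117.2,0])
ctrl.move_ptp(V+[0,0,200],RG);pr('hover')
p,d=optics.grab_frame('wrist');cv2.imwrite('pics/w1.png',p[:,:,::-1])
print('stopped',ctrl.move_l(V+[0,0,46],vel=120,threshold=6));s=pr('down')
E
```

```text
hover 3.09 [ 646.3 -116.2  200.1] F [ 0.  -0.1  0.4] w 85.4 q [-0.31  0.42  1.38  0.    1.34 -2.14]
stopped False
down 4.58 [ 647.1 -117.5   47.2] F [-0.6 -0.1  0.7] w 85.2 q [-0.31  0.6   1.47  0.    1.07 -2.14]
```

View pics/w1.png

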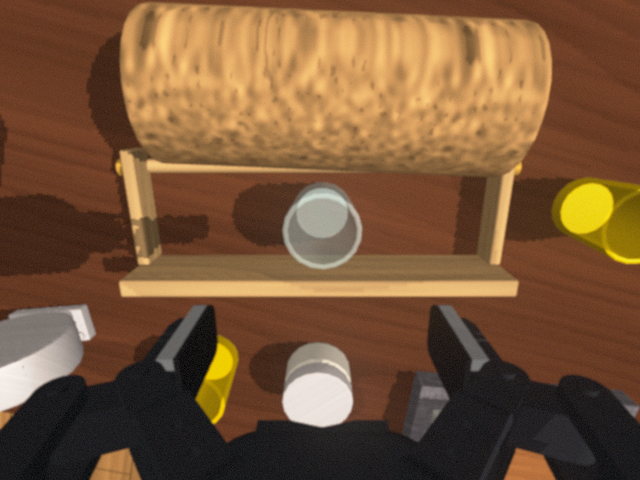

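The wrist view shows the clear cup centred between the jaws at (322,228), so I'll grip, lift and place it.

```bash
python3 - <<'E'
from h import *
ctrl.gripper_to(45,force=25);s=pr('grip')
ctrl.move_l(s['eef_pos']+np.array([0,0,130]),vel=150);s=pr('lift')
T=np.array([461.,295.,0])
ctrl.move_ptp(T+[0,0,175],RG) if ctrl.solve_ik(T+[0,0,175],RG) is not None else print('noik')
pr('over')
p,d=optics.grab_frame('side');cv2.imwrite('pics/s2.png',p[:,:,::-1])
E
```

```text
grip 4.96 [ 646.8 -117.2   47. ] F [-0.7  1.5  4. ] w 56.5 q [-0.31  0.6   1.47  0.    1.07 -2.14]
lift 5.98 [ 645.8 -116.9  175.3] F [-0.9 -0.3 -1.1] w 56.2 q [-0.31  0.45  1.4  -0.    1.3  -2.14]
over 7.64 [461.9 294.3 175.1] F [ 0.6  0.2 -1.2] w 56.2 q [ 0.41  0.23  1.69 -0.    1.22 -1.42]
```

View pics/s2.png

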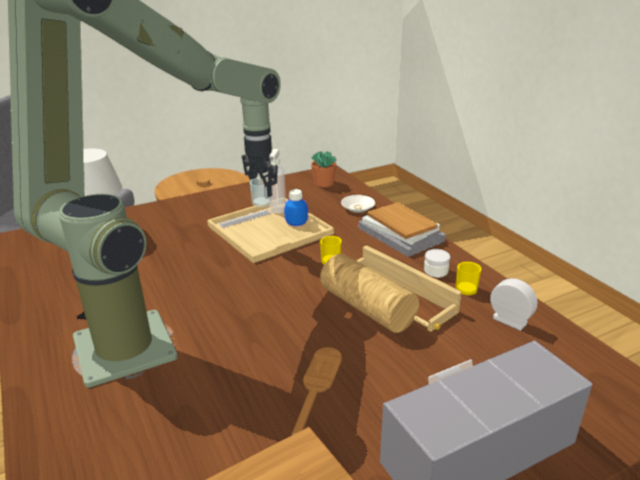

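```bash
python3 - <<'E'
from h import *
T=np.array([461.,295.,0])
ctrl.move_l(T+[0,0,62],vel=120)
print(ctrl.move_l(T+[0,0,50],vel=15,threshold=3));pr('touch')
ctrl.gripper_to(85);pr('open')
ctrl.move_l(T+[0,0,180],vel=150);pr('up')
ctrl.gripper_to(0,force=60);pr('closed')
p,d=optics.grab_frame('top');cv2.imwrite('pics/t3.png',p[:,:,::-1]);np.save('pics/t3.npy',d)
p,d=optics.grab_frame('wrist');cv2.imwrite('pics/w3.png',p[:,:,::-1])
W=cloud('top',d)
E
```

```text
True
touch 9.36 [461.  295.1  54. ] F [-0.7 -0.1  3.9] w 56.1 q [ 0.41  0.4   1.76  0.    0.98 -1.42]
open 9.76 [459.7 294.5  52.6] F [-0.4  0.4 -0.5] w 85.0 q [ 0.41  0.4   1.76  0.    0.98 -1.42]
up 10.76 [460.2 294.7 178.9] F [-0.1  0.4 -1. ] w 85.1 q [ 0.41  0.23  1.69  0.    1.23 -1.42]
closed 11.53 [461.  295.  180.1] F [-0.7 -0.8  0.1] w -0.3 q [ 0.41  0.22  1.69  0.    1.23 -1.42]
```

View pics/t3.png

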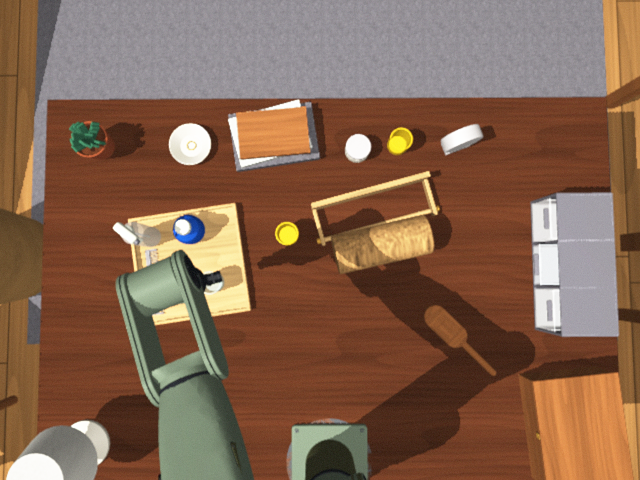

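View pics/w3.png

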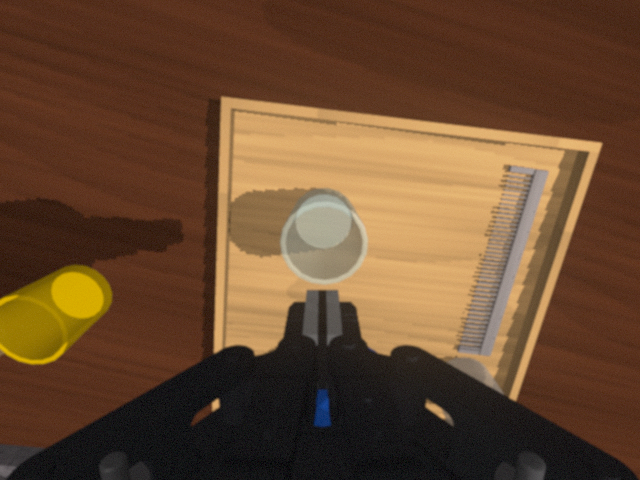

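The votive stands on the tray: rim at (323,243) in the wrist view, well inside the edges. The shut tips measure about 16 × 22 mm. Next I'll estimate the rail height from depth, then rehearse the stroke pose in free air to check force tare and step timing.

```bash
cat >> h.py <<'E'
from scipy.optimize import least_squares
def fitroller(d,cam='top',x0=None,verbose=True):
    """cylinder fit R=50,z by points; returns rest-frame x,y(center),z,yaw rel rest"""
    W=cloud(cam,d)-O; X=W@ex;Y=W@ey;Z=W[...,2]
    m=(d>0)&(np.abs(Y)<150)&(Z>62)&(Z<112)&(X>x0-47)&(X<x0+47)
    # keep points near expected cylinder
    m&=np.abs(np.hypot(X-x0,Z-50)-50)<12
    x,y,z=X[m],Y[m],Z[m]
    f=lambda p:np.hypot((x-p[0]-p[1]*y)*np.cos(p[1]),z-p[2])-50
    s=least_squares(f,[x0,0,50],loss='soft_l1',f_scale=1.0)
    yy=y[np.abs(s.fun)<4];lo,hi=np.percentile(yy,[.3,99.7])
    yc=(lo+hi)/2
    if verbose: print(cam,'roller x %.1f y %.1f (len %.0f) z %.1f yaw %.4f n %d'%(s.x[0]+s.x[1]*yc,yc,hi-lo,s.x[2],-s.x[1],m.sum()))
    return s.x[0]+s.x[1]*yc,yc,s.x[2],-s.x[1]
def pose(xc,zc,y,t,s,tipoff=25.):
    """TCP pose with palm tilt t, contact at s on the palm, roller centre (xc,zc)"""
    n=np.array([np.sin(t),np.cos(t)]);u=np.array([np.cos(t),-np.sin(t)])
    P=np.array([xc,zc])+50*n-s*u+tipoff*n
    return rw(P[0],y,P[1]),cv2.Rodrigues(ey*t)[0]@RG
E
python3 - <<'E'
from h import *
d=np.load('pics/top0.npy');p=np.load('pics/top0rgb.npy')
print(fitroller(d,'top',-83))
print(fitroller(np.load('pics/side0.npy'),'side',-83))
W=cloud('top',d)-O;X=W@ex;Y=W@ey;Z=W[...,2]
for lo in range(-48,40,3):
    m=(np.abs(Y+0)<140)&(np.abs(Y-3)>40)&(X>lo)&(X<lo+3)&(np.abs(Z)<20)
    if m.sum()>8: print(lo,m.sum(),round(float(np.median(Z[m])),2),p[m].mean(0).round())
for t,s in((-.45,9),(0,0),(.45,-9)):
    P,R=pose(-83,50,8,t,s);print(t,P,ctrl.solve_ik(P,R))
E
```

```text
top roller x -82.8 y 11.3 (len 238) z 49.5 yaw -0.0425 n 3622
(np.float64(-82.81986217490727), np.float64(11.26283509304627), np.float64(49.45982205537886), np.float64(-0.04249375682171314))
side roller x -84.9 y 8.3 (len 240) z 48.4 yaw -0.0378 n 2306
(np.float64(-84.92232802757535), np.float64(8.25554759505593), np.float64(48.42468999781986), np.float64(-0.03775364068035607))
-48 9 0.25 [102.  58.  36.]
-45 10 0.42 [80. 45. 28.]
-42 10 -0.18 [81. 50. 31.]
-39 12 -1.17 [166. 128.  80.]
-36 26 4.15 [232. 197. 130.]
-33 49 5.61 [243. 216. 144.]
-30 51 4.86 [217. 179. 116.]
-27 71 2.78 [143.  99.  61.]
-24 85 -0.24 [119.  66.  41.]
-21 86 -0.3 [121.  65.  41.]
-18 85 -0.25 [119.  65.  40.]
-15 86 -0.15 [116.  63.  39.]
-12 84 -0.28 [115.  63.  39.]
-9 88 -0.18 [114.  62.  38.]
-6 86 -0.28 [113.  62.  38.]
-3 85 -0.16 [113.  62.  39.]
0 83 -0.31 [113.  62.  38.]
3 89 -0.13 [110.  60.  38.]
6 84 -0.77 [112.  61.  38.]
9 87 -0.67 [110.  60.  37.]
12 88 0.04 [109.  61.  38.]
15 84 -0.41 [111.  61.  38.]
18 83 0.46 [108.  60.  38.]
21 87 -0.33 [109.  60.  37.]
24 89 -0.91 [107.  59.  37.]
27 78 -0.02 [109.  60.  37.]
30 90 -0.21 [107.  59.  36.]
33 84 -0.49 [108.  59.  37.]
36 85 -0.63 [109.  59.  37.]
39 87 -0.14 [111.  61.  38.]
-0.45 [ 516.13996718 -146.88084806  113.61884287] [-0.62812868  0.13862214  2.02641944  0.5179236   0.75050037 -2.80256545]
0 [ 555.49153503 -136.38813918  125.        ] [-3.92042594e-01  3.40271847e-01  1.66489330e+00 -4.44089210e-16
  1.13642751e+00 -2.22341658e+00]
0.45 [ 594.84310288 -125.8954303   113.61884287] [-0.24883045  0.67157294  1.25733907 -0.2139134   1.61083957 -2.04551619]
```

```bash
cat >> h.py <<'E'
RG=np.column_stack([ex,-ey,-ez])     # flipped: camera on the board side
E
python3 - <<'E'
from h import *
for t,s in((.4,-9),(-.4,9),(-.25,5)):
    P,R=pose(-83,50,-30,t,s)
    ctrl.move_ptp(P+[0,0,45],R);ctrl.hold(.15);F=[sensors.read_state()['force']]
    for i in range(3): ctrl.hold(.02);F.append(sensors.read_state()['force'])
    print(t,np.round(F,2).tolist());pr()
for k in range(3):
    t0=sensors.read_state()['t'];ctrl.move_l(P+[k+1,0,45],rot=R,vel=20);print('dt',sensors.read_state()['t']-t0)
t0=sensors.read_state()['t'];ctrl.move_l(P+[0,0,42],rot=R,vel=60);print('dt 4.2mm',sensors.read_state()['t']-t0)
p,d=optics.grab_frame('top');cv2.imwrite('pics/t4.png',p[:,:,::-1]);fitroller(d,'top',-83)
p,d=optics.grab_frame('side');cv2.imwrite('pics/s4.png',p[:,:,::-1]);fitroller(d,'side',-84);pr()
E
```

```text
0.4 [[0.01, -0.22, -0.23], [-0.08, -0.74, -0.02], [0.03, -0.12, -0.28], [0.29, -0.04, -0.26]]
 13.93 [ 601.6 -162.8  160.8] F [ 0.3 -0.  -0.3] w 0.1 q [-0.3   0.62  1.23 -0.21  1.64  1.03]
-0.4 [[-0.56, 0.84, -0.82], [-0.17, 0.58, -0.35], [-0.21, -0.49, -0.4], [0.66, 0.31, -0.89]]
 14.87 [ 531.  -182.8  161.1] F [ 0.7  0.3 -0.9] w 0.3 q [-0.65  0.13  1.9   0.4   0.9   0.44]
-0.25 [[0.16, 0.66, 0.03], [0.47, 0.04, -0.13], [-0.0, 0.62, -0.27], [-0.15, 0.0, 0.17]]
 15.38 [ 541.4 -178.7  165.2] F [-0.1  0.   0.2] w -0.2 q [-0.57  0.18  1.79  0.22  1.01  0.64]
dt 0.25
dt 0.25
dt 0.24999999999999822
dt 4.2mm 0.25
top roller x -82.9 y 11.2 (len 238) z 49.4 yaw -0.0435 n 3004
side roller x -85.0 y 8.1 (len 240) z 48.5 yaw -0.0376 n 2362
 16.48 [ 542.6 -179.1  163.3] F [-0.5  0.5  1.2] w -0.2 q [-0.56  0.19  1.79  0.22  1.    0.64]
```

View pics/s4.png

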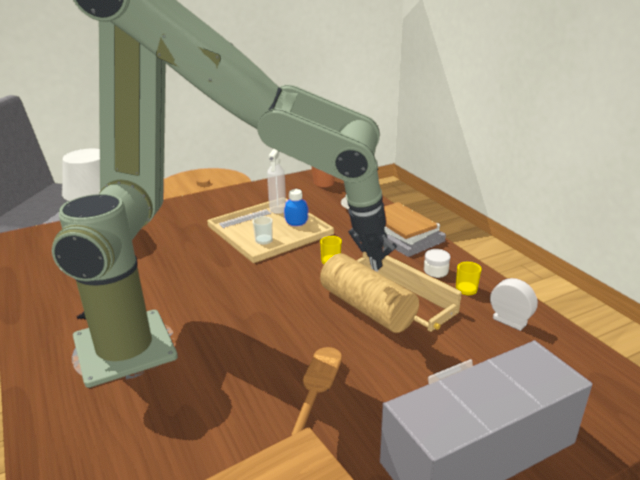

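```bash
cat >> h.py <<'E'
def fr(t,n=4):
    F=np.mean([sensors.read_state()['force'] for _ in range(n)],0)
    n_=np.sin(t)*ex+np.cos(t)*ez;u=np.cos(t)*ex-np.sin(t)*ez
    return F@n_,F@u,F@ey
def nvec(t): return np.sin(t)*ex+np.cos(t)*ez
def land(xc,zc,y,t,s,vel=8,thr=3.5,up=5):
    P,R=pose(xc,zc,y,t,s);n=nvec(t)
    ctrl.move_l(P+up*n,rot=R,vel=60);ctrl.hold(.1)
    hit=ctrl.move_l(P-4*n,rot=R,vel=vel,threshold=thr)
    e=np.mean([sensors.read_state()['eef_pos'] for _ in range(8)],0)
    g=(e-P)@n;print('land',hit,'g %.2f'%g,'slide',np.round((e-P)-g*n,1),'Fn,Ft,Fy',np.round(fr(t),1));return g
def servo(xc,zc,y,t,s,g,Fd,n=4,k=.04):
    for _ in range(n):
        Fn,Ft,_y=fr(t)
        if abs(Fn-Fd)<1: break
        g+=np.clip(k*(Fn-Fd),-.3,.4);P,R=pose(xc,zc,y,t,s);ctrl.move_l(P+g*nvec(t),rot=R,vel=20)
    return g
E
cat > s1.py <<'E'
from h import *
import json
x0=-83.5;y=-30
t0,s0=-.25,6
t1,s1=.25,-6     # 12+25=37 mm capacity
g=land(x0,50,y,t0,s0)
g=servo(x0,50,y,t0,s0,g,7)
adv=0;cnt=0
while adv<34:
    adv+=1.5;f=adv/37;t=t0+f*(t1-t0);s=s0+f*(s1-s0)
    P,R=pose(x0+adv,50,y-.042*adv*0,t,s);ctrl.move_l(P+g*nvec(t),rot=R,vel=25)
    Fn,Ft,Fy=fr(t);print('adv %.1f t %.2f g %.2f Fn %.1f Ft %.1f Fy %.1f'%(adv,t,g,Fn,Ft,Fy))
    if Fn>18: g+=.4
    else: g+=np.clip(.035*(Fn-7),-.3,.3)
    cnt=cnt+1 if Ft<-2.5 else 0
    if cnt>=2: break
p,d=optics.grab_frame('top');fitroller(d,'top',x0+adv)
p,d=optics.grab_frame('side');cv2.imwrite('pics/s5.png',p[:,:,::-1]);fitroller(d,'side',x0+adv);pr()
json.dump(dict(adv=adv,t=t,s=s,g=g,x0=x0,y=y),open('st.json','w'))
E
python3 s1.py
```

```text
land True g 0.62 slide [0.2 0.  0.1] Fn,Ft,Fy [4.3 0.3 0.5]
adv 1.5 t -0.23 g 0.16 Fn 5.1 Ft 0.2 Fy -1.5
adv 3.0 t -0.21 g 0.09 Fn 5.5 Ft 0.6 Fy -0.9
adv 4.5 t -0.19 g 0.04 Fn 5.3 Ft 0.2 Fy 0.1
adv 6.0 t -0.17 g -0.02 Fn 5.2 Ft 0.0 Fy -1.2
adv 7.5 t -0.15 g -0.08 Fn 4.8 Ft 0.0 Fy -1.5
adv 9.0 t -0.13 g -0.16 Fn 6.5 Ft 1.4 Fy -0.8
adv 10.5 t -0.11 g -0.18 Fn 5.1 Ft 1.0 Fy -1.1
adv 12.0 t -0.09 g -0.24 Fn 6.5 Ft 0.1 Fy -1.8
adv 13.5 t -0.07 g -0.26 Fn 6.0 Ft 0.5 Fy -3.1
adv 15.0 t -0.05 g -0.30 Fn 5.7 Ft 0.9 Fy -3.2
adv 16.5 t -0.03 g -0.34 Fn 5.7 Ft -0.4 Fy -2.7
adv 18.0 t -0.01 g -0.39 Fn 6.3 Ft -0.5 Fy -2.8
adv 19.5 t 0.01 g -0.41 Fn 6.8 Ft -0.3 Fy -3.3
adv 21.0 t 0.03 g -0.42 Fn 7.4 Ft -1.9 Fy -3.4
adv 22.5 t 0.05 g -0.40 Fn 7.2 Ft -2.6 Fy -2.9
adv 24.0 t 0.07 g -0.40 Fn 8.7 Ft -2.0 Fy -5.4
adv 25.5 t 0.09 g -0.34 Fn 8.0 Ft -1.8 Fy -4.6
adv 27.0 t 0.11 g -0.30 Fn 7.5 Ft -2.5 Fy -5.5
adv 28.5 t 0.14 g -0.29 Fn 7.9 Ft -2.2 Fy -6.2
adv 30.0 t 0.16 g -0.25 Fn 7.8 Ft -3.7 Fy -5.7
adv 31.5 t 0.18 g -0.23 Fn 9.4 Ft -3.5 Fy -4.6
top roller x -49.4 y 10.6 (len 236) z 52.0 yaw -0.0298 n 1621
side roller x -51.8 y 6.8 (len 241) z 50.7 yaw -0.0251 n 2428
 25.24 [ 611.6 -162.9  124.7] F [-0.5 -4.2 11.1] w -0.2 q [-0.35  0.54  1.38 -0.11  1.36  0.99]
```

```bash
cat >> h.py <<'E'
def fit5(d,cam,x0):
    W=cloud(cam,d)-O; X=W@ex;Y=W@ey;Z=W[...,2]
    m=(d>0)&(np.abs(Y)<150)&(Z>62)&(Z<118)&(np.abs(X-x0)<47)&(np.abs(np.hypot(X-x0,Z-51)-50)<9)
    x,y,z=X[m],Y[m],Z[m]
    f=lambda p:np.hypot(x-p[0]-p[1]*y,z-p[2]-p[3]*y)-50
    s=least_squares(f,[x0,0,50,0],loss='soft_l1',f_scale=1.0);p=s.x
    ok=np.abs(s.fun)<3
    print(cam,'x %.1f z %.1f yaw %.4f tilt %.4f  ends(+120): x %.1f z %.1f (-120): x %.1f z %.1f  y[%.0f %.0f] n %d'%(p[0],p[2],-p[1],p[3],p[0]+120*p[1],p[2]+120*p[3],p[0]-120*p[1],p[2]-120*p[3],*np.percentile(y[ok],[.5,99.5]),ok.sum()))
    return p
E
python3 - <<'E'
from h import *
fit5(np.load('pics/top0.npy'),'top',-83);fit5(np.load('pics/side0.npy'),'side',-84)
for n in('top','side'):
    p,d=optics.grab_frame(n);np.save(f'pics/{n}6.npy',d);cv2.imwrite(f'pics/{n}6.png',p[:,:,::-1]);fit5(d,n,-50)
print(fr(.18))
a=cv2.imread('pics/side6.png')[200:360,290:480];b=cv2.imread('pics/top6.png')[150:300,290:460]
cv2.imwrite('pics/c6.png',np.hstack([cv2.resize(a,(400,337)),cv2.resize(b,(382,337))]))
E
```

```text
top x -83.3 z 49.5 yaw -0.0424 tilt -0.0007  ends(+120): x -78.2 z 49.4 (-120): x -88.4 z 49.6  y[-107 130] n 3142
side x -85.3 z 48.5 yaw -0.0373 tilt -0.0003  ends(+120): x -80.8 z 48.5 (-120): x -89.7 z 48.5  y[-111 127] n 2039
top x -50.5 z 51.5 yaw -0.0367 tilt 0.0132  ends(+120): x -46.1 z 53.1 (-120): x -54.9 z 49.9  y[-106 128] n 1396
side x -52.2 z 50.6 yaw -0.0331 tilt 0.0129  ends(+120): x -48.3 z 52.2 (-120): x -56.2 z 49.1  y[-113 126] n 1856
(np.float64(10.146362204909108), np.float64(-4.924058767189702), np.float64(-5.606880878973101))
```

View pics/c6.png

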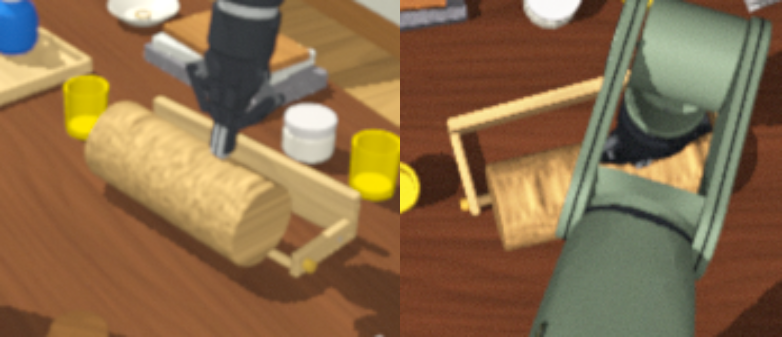

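The offset press left the roller slightly skewed, with its +y end already on the rail. From where both ends stand, rail height is about 5.8 mm. I'll roll it back onto the flat under the palm, so it can't run back, then take the full crossing stroke from a fresh tilt.

```bash
cat > s2.py <<'E'
from h import *
import json
S=json.load(open('st.json'));adv=S['adv'];g=S['g'];x0=S['x0'];y=S['y'];t0,s0,t1,s1=-.25,6,.25,-6
while adv>19:
    adv-=2;f=adv/37;t=t0+f*(t1-t0);s=s0+f*(s1-s0)
    P,R=pose(x0+adv,50,y,t,s);ctrl.move_l(P+g*nvec(t),rot=R,vel=25)
    Fn,Ft,Fy=fr(t);print('adv %.1f t %.2f g %.2f Fn %.1f Ft %.1f Fy %.1f'%(adv,t,g,Fn,Ft,Fy))
    g+=.4 if Fn>18 else np.clip(.04*(Fn-7),-.3,.3)
for n in('top','side'):
    p,d=optics.grab_frame(n);fit5(d,n,x0+adv)
P,R=pose(x0+adv,50,y,t,s);ctrl.move_l(P+(g+25)*nvec(t),rot=R,vel=60);ctrl.hold(.2)
for n in('top','side'):
    p,d=optics.grab_frame(n);fit5(d,n,x0+adv)
pr()
E
python3 s2.py
```

```text
adv 29.5 t 0.15 g -0.15 Fn 8.8 Ft -2.5 Fy -2.9
adv 27.5 t 0.12 g -0.07 Fn 8.4 Ft -1.3 Fy -3.4
adv 25.5 t 0.09 g -0.02 Fn 7.2 Ft -1.4 Fy -2.2
adv 23.5 t 0.07 g -0.01 Fn 6.6 Ft -1.4 Fy -1.1
adv 21.5 t 0.04 g -0.02 Fn 6.6 Ft 0.5 Fy -0.6
adv 19.5 t 0.01 g -0.04 Fn 6.6 Ft 0.3 Fy -1.1
adv 17.5 t -0.01 g -0.05 Fn 7.6 Ft -0.2 Fy -0.7
top x -64.9 z 49.5 yaw -0.0385 tilt -0.0002  ends(+120): x -60.2 z 49.5 (-120): x -69.5 z 49.5  y[-86 130] n 1777
side x -66.8 z 48.6 yaw -0.0366 tilt -0.0009  ends(+120): x -62.4 z 48.5 (-120): x -71.2 z 48.7  y[-112 127] n 1901
top x -65.0 z 49.5 yaw -0.0348 tilt 0.0006  ends(+120): x -60.8 z 49.6 (-120): x -69.1 z 49.4  y[-95 130] n 1848
side x -67.0 z 48.5 yaw -0.0353 tilt 0.0011  ends(+120): x -62.8 z 48.6 (-120): x -71.3 z 48.4  y[-111 127] n 1975
 28.64 [ 579.9 -169.   149.5] F [ 0.5  0.2 -0.3] w -0.4 q [-0.43  0.36  1.57  0.01  1.19  0.88]
```

```bash
cat > s3.py <<'E'
from h import *
import json,sys
h=5.8;bx=-1.5;xs=-64.7;yw=.036
def zr(x): 
    q=3136-(x+31)**2; return max(50,h-6+np.sqrt(q)) if q>0 else 50
def zc(x): return np.mean([zr(x+yw*k) for k in(-120,-60,0,60,120)])
xx=np.arange(xs,6,.05);zz=np.array([zc(x) for x in xx])
pp=np.concatenate([[0],np.cumsum(np.hypot(np.diff(xx),np.diff(zz)))])
t0,s0=-.48,10;CAP=67.;tt=.96;ss=19
def conf(p):
    x=np.interp(p,pp,xx);z=np.interp(p,pp,zz);f=p/CAP
    t=t0+f*tt;s=s0-f*ss
    P,R=pose(x+bx,z,5,t,s)
    return x,z,t,s,P,R
P0=conf(0)[4]
def target(p,g):
    x,z,t,s,P,R=conf(p);P=P-yw*((P-P0)@ex)*ey
    return x,z,t,P+g*nvec(t),R
def run(p,g,pend,Fd,step=1.0,cam=8):
    n=0
    while p<pend:
        x,z,t,P,R=target(p,g)
        Fn,Ft,Fy=fr(t)
        if n%2==0 or not 4<Fn<18: print('p %.1f x %.1f z %.1f t %.2f g %.2f Fn %.1f Ft %.1f Fy %.1f'%(p,x,z,t,g,Fn,Ft,Fy))
        if x>-6 and Ft<-4.5: print('board felt');break
        g+=np.clip(.04*(Fn-Fd),-.3,.3) if Fn<18 else .5
        if 3.5<Fn<18: p+=step
        _,_,_,P,R=target(p,g);ctrl.move_l(P,rot=R,vel=25);n+=1
        json.dump(dict(p=p,g=g),open('st3.json','w'))
        if n%cam==0:
            _,d=optics.grab_frame('side');a=fit5(d,'side',np.interp(p,pp,xx)-2);dev=a[0]+a[1]*8+2-np.interp(p,pp,xx);print('   dev %.1f'%dev)
            if abs(dev)>4.5: print('DEV stop');break
        if n>110: break
    s=sensors.read_state();print('end',p,g,s['t'])
    return p,g
E
cat > s3a.py <<'E'
from s3 import *
x,z,t,s,P,R=conf(0)
ctrl.move_ptp(P+30*nvec(t),R)
g=land(x+bx,z,5,t,s);g=servo(x+bx,z,5,t,s,g,9)
p,g=run(0,g,16,10)
E
python3 s3a.py
```

```text
land True g -0.12 slide [0.3 0.  0.2] Fn,Ft,Fy [ 4.   0.3 -0.2]
p 0.0 x -64.7 z 50.0 t -0.48 g -0.77 Fn 6.8 Ft 1.2 Fy 1.5
p 1.0 x -63.7 z 50.0 t -0.47 g -0.90 Fn 0.8 Ft 0.6 Fy 0.2
p 1.0 x -63.7 z 50.0 t -0.47 g -1.20 Fn 0.3 Ft -0.7 Fy -0.3
p 1.0 x -63.7 z 50.0 t -0.47 g -1.50 Fn 0.7 Ft 0.7 Fy -0.7
p 1.0 x -63.7 z 50.0 t -0.47 g -1.80 Fn 0.7 Ft 0.1 Fy -0.4
p 1.0 x -63.7 z 50.0 t -0.47 g -2.10 Fn 1.8 Ft 0.7 Fy 0.5
p 1.0 x -63.7 z 50.0 t -0.47 g -2.40 Fn 4.7 Ft 0.7 Fy 1.4
side x -60.2 z 48.7 yaw -0.0326 tilt 0.0046  ends(+120): x -56.3 z 49.2 (-120): x -64.1 z 48.1  y[-113 126] n 1632
   dev 3.7
p 3.0 x -61.7 z 50.0 t -0.44 g -2.67 Fn 9.2 Ft 0.1 Fy 1.6
p 5.0 x -59.7 z 50.0 t -0.41 g -2.69 Fn 11.1 Ft 0.5 Fy 0.9
p 7.0 x -57.7 z 50.3 t -0.38 g -2.61 Fn 11.5 Ft 0.0 Fy 0.2
p 9.0 x -55.7 z 50.6 t -0.35 g -2.46 Fn 13.9 Ft -2.1 Fy -0.0
side x -52.2 z 50.8 yaw -0.0333 tilt 0.0143  ends(+120): x -48.2 z 52.5 (-120): x -56.2 z 49.1  y[-113 125] n 1870
   dev 3.9
p 11.0 x -53.8 z 51.1 t -0.32 g -2.20 Fn 13.0 Ft -1.3 Fy -0.6
p 13.0 x -51.9 z 51.7 t -0.29 g -2.02 Fn 13.3 Ft -1.0 Fy 0.9
p 15.0 x -50.0 z 52.4 t -0.27 g -1.78 Fn 11.0 Ft -1.7 Fy -0.4
end 16.0 -1.7379707304774255 36.95
```

The roller ran about 4 mm ahead of the model early on, then held at that offset. I'll re-anchor the model continuously at the present pose and carry on.

```bash
cat > s3b.py <<'E'
import s3
from s3 import *
S=json.load(open('st3.json'));p=S['p'];g=S['g']
_,_,t,Pold,R=target(p,g);oldconf=s3.conf
dq=3.9
def conf2(p,ds=0.):
    q=p+dq;x=np.interp(q,pp,xx);z=np.interp(q,pp,zz);f=p/CAP;t=t0+f*tt;s=s0-f*ss+DS
    P,R=pose(x+bx,z,5,t,s);return x,z,t,s,P,R
DS=0.;s3.conf=conf2
_,_,_,Pn,_=target(p,0)
u=np.cos(t)*ex-np.sin(t)*ez
DS=(Pn-Pold)@u;_,_,_,Pn,_=target(p,0);g=(Pold-Pn)@nvec(t);print('DS',DS,'g',g,'res',Pold-Pn-g*nvec(t))
json.dump(dict(DS=DS,dq=dq),open('ds.json','w'))
def run2(p,g,pend,Fd,step=1.0,cam=8):
    n=0
    while p<pend:
        x,z,t,P,R=target(p,g);Fn,Ft,Fy=fr(t)
        if n%2==0 or not 4<Fn<18: print('p %.1f x %.1f z %.1f t %.2f g %.2f Fn %.1f Ft %.1f Fy %.1f'%(p,x,z,t,g,Fn,Ft,Fy))
        if x>-6 and Ft<-4.5: print('board felt');break
        g+=np.clip(.04*(Fn-Fd),-.3,.3) if Fn<18 else .5
        if 3.5<Fn<18: p+=step
        _,_,_,P,R=target(p,g);ctrl.move_l(P,rot=R,vel=25);n+=1
        json.dump(dict(p=p,g=g),open('st4.json','w'))
        if n%cam==0:
            m=np.interp(p+dq,pp,xx);_,d=optics.grab_frame('side');a=fit5(d,'side',m-2);dev=a[0]+a[1]*8+2-m;print('   dev %.1f'%dev)
            if abs(dev)>4: print('DEV stop');break
        if n>70: break
    print('end',p,g,sensors.read_state()['t'])
    return p,g
if __name__=='__main__': run2(p,g,38,11)
E
python3 s3b.py
```

```text
DS 3.8953250334779983 g -1.9118191602739438 res [ 4.00090659e-04 -1.50048904e-03 -2.50910404e-14]
p 16.0 x -45.3 z 53.8 t -0.25 g -1.91 Fn 10.1 Ft -0.8 Fy 0.9
p 18.0 x -43.4 z 54.3 t -0.22 g -1.98 Fn 11.5 Ft -0.6 Fy 1.8
p 20.0 x -41.4 z 54.7 t -0.19 g -1.98 Fn 11.0 Ft -0.1 Fy 1.0
p 22.0 x -39.5 z 55.1 t -0.16 g -1.99 Fn 10.8 Ft -0.3 Fy 1.6
side x -39.2 z 53.9 yaw -0.0351 tilt 0.0077  ends(+120): x -35.0 z 54.8 (-120): x -43.4 z 52.9  y[-113 125] n 1936
   dev 0.6
p 24.0 x -37.5 z 55.3 t -0.14 g -2.04 Fn 10.4 Ft -1.0 Fy 1.5
p 26.0 x -35.5 z 55.5 t -0.11 g -2.08 Fn 10.9 Ft -0.6 Fy 2.1
p 28.0 x -33.5 z 55.7 t -0.08 g -2.16 Fn 11.1 Ft 0.4 Fy 1.9
p 30.0 x -31.5 z 55.7 t -0.05 g -2.20 Fn 11.2 Ft 0.9 Fy 2.7
side x -30.9 z 54.3 yaw -0.0330 tilt 0.0017  ends(+120): x -27.0 z 54.5 (-120): x -34.9 z 54.1  y[-113 125] n 1937
   dev 0.9
p 32.0 x -29.5 z 55.7 t -0.02 g -2.27 Fn 10.0 Ft 0.6 Fy 2.5
p 34.0 x -27.5 z 55.6 t 0.01 g -2.35 Fn 10.0 Ft 0.6 Fy 3.0
p 36.0 x -25.5 z 55.4 t 0.04 g -2.46 Fn 8.6 Ft 1.1 Fy 3.7
end 38.0 -2.565058416160545 42.55
```

Over the top with the palm on it the whole way; continuing down to the board.

```bash
cat > s3c.py <<'E'
import s3b
from s3b import *
D=json.load(open('ds.json'));s3b.DS=D['DS']
S=json.load(open('st4.json'));p,g=run2(S['p'],S['g'],64,9,step=1.0)
x,z,t,P,R=target(p,g)
print('t',t,'F',np.round(fr(t),1))
for n in('top','side'):
    pi,d=optics.grab_frame(n);cv2.imwrite(f'pics/{n}7.png',pi[:,:,::-1]);fit5(d,n,-3)
E
python3 s3c.py
```

```text
DS 3.8953250334779983 g -1.9118191602739438 res [ 4.00090659e-04 -1.50048904e-03 -2.50910404e-14]
p 38.0 x -23.5 z 55.2 t 0.06 g -2.57 Fn 9.8 Ft 1.4 Fy 3.4
p 40.0 x -21.6 z 54.9 t 0.09 g -2.48 Fn 9.1 Ft 1.1 Fy 3.3
p 42.0 x -19.6 z 54.5 t 0.12 g -2.43 Fn 10.0 Ft 2.0 Fy 3.4
p 44.0 x -17.6 z 54.1 t 0.15 g -2.38 Fn 8.8 Ft 0.7 Fy 3.9
side x -17.1 z 52.0 yaw -0.0292 tilt -0.0067  ends(+120): x -13.6 z 51.2 (-120): x -20.6 z 52.8  y[-113 124] n 1914
   dev 0.8
p 46.0 x -15.7 z 53.6 t 0.18 g -2.40 Fn 8.5 Ft 1.4 Fy 3.9
p 48.0 x -13.8 z 53.0 t 0.21 g -2.41 Fn 10.6 Ft 1.0 Fy 2.7
p 50.0 x -11.9 z 52.3 t 0.24 g -2.33 Fn 8.1 Ft 1.0 Fy 3.4
p 52.0 x -10.0 z 51.7 t 0.27 g -2.33 Fn 8.8 Ft 2.3 Fy 4.1
side x -9.7 z 49.5 yaw -0.0314 tilt -0.0077  ends(+120): x -6.0 z 48.6 (-120): x -13.5 z 50.4  y[-113 126] n 1908
   dev 0.6
p 54.0 x -8.1 z 51.1 t 0.29 g -2.36 Fn 8.6 Ft 1.2 Fy 2.5
p 56.0 x -6.2 z 50.6 t 0.32 g -2.39 Fn 7.8 Ft 0.6 Fy 2.2
p 58.0 x -4.2 z 50.2 t 0.35 g -2.47 Fn 8.3 Ft -0.3 Fy 1.2
p 60.0 x -2.2 z 50.0 t 0.38 g -2.48 Fn 8.9 Ft -3.4 Fy 1.5
side x -4.3 z 48.6 yaw -0.0220 tilt 0.0008  ends(+120): x -1.6 z 48.7 (-120): x -6.9 z 48.5  y[-113 124] n 1793
   dev -1.9
p 62.0 x -0.2 z 50.0 t 0.41 g -2.53 Fn 7.3 Ft -3.0 Fy 0.5
end 64.0 -2.691073934489487 49.2
t 0.43701492537313424 F [ 6.3 -2.9  1. ]
top x -2.6 z 49.2 yaw -0.0225 tilt -0.0024  ends(+120): x 0.1 z 49.0 (-120): x -5.3 z 49.5  y[-111 125] n 1116
side x -4.3 z 48.5 yaw -0.0242 tilt 0.0002  ends(+120): x -1.4 z 48.6 (-120): x -7.2 z 48.5  y[-114 124] n 1812
```

```bash
cat > s4.py <<'E'
import s3b
from s3b import *
D=json.load(open('ds.json'));s3b.DS=D['DS']
S=json.load(open('st4.json'));x,z,t,P,R=target(S['p'],S['g']);n=nvec(t)
ctrl.move_l(P+3*n,rot=R,vel=12);ctrl.move_l(P+22*n,rot=R,vel=100)
xl=-5.8;y=-75;ta,sa=-.12,6
Q,RQ=pose(xl,50,y,ta,sa);ctrl.move_l(Q+15*nvec(ta),rot=RQ,vel=110)
g=land(xl,50,y,ta,sa,up=4);g=servo(xl,50,y,ta,sa,g,8,n=3)
adv=0;c=0
while adv<12:
    adv+=1;t=ta+.02*adv;s=sa-0*adv
    P,R=pose(xl+adv,50,y,t,s);ctrl.move_l(P+g*nvec(t),rot=R,vel=25)
    Fn,Ft,Fy=fr(t);print('adv %.1f g %.2f Fn %.1f Ft %.1f Fy %.1f'%(adv,g,Fn,Ft,Fy))
    g+=.4 if Fn>18 else np.clip(.04*(Fn-9),-.3,.3)
    c=c+1 if Ft<-3.5 else 0
    if c>=3: break
for nn in('top','side'):
    pi,d=optics.grab_frame(nn);cv2.imwrite(f'pics/{nn}8.png',pi[:,:,::-1]);fit5(d,nn,-2)
pr();json.dump(dict(adv=adv,g=g,t=t),open('st5.json','w'))
E
python3 s4.py
```

```text
DS 3.8953250334779983 g -1.9118191602739438 res [ 4.00090659e-04 -1.50048904e-03 -2.50910404e-14]
land True g 0.03 slide [ 0.2 -0.1  0. ] Fn,Ft,Fy [ 4.6  0.1 -0.7]
adv 1.0 g -0.47 Fn 6.4 Ft 0.2 Fy 0.0
adv 2.0 g -0.57 Fn 5.1 Ft 1.5 Fy 0.1
adv 3.0 g -0.73 Fn 6.8 Ft 0.1 Fy 0.7
adv 4.0 g -0.82 Fn 7.0 Ft -0.5 Fy 0.3
adv 5.0 g -0.90 Fn 7.0 Ft 0.2 Fy -0.0
adv 6.0 g -0.98 Fn 7.4 Ft -2.2 Fy 0.3
adv 7.0 g -1.04 Fn 9.3 Ft -3.5 Fy 0.6
adv 8.0 g -1.03 Fn 9.6 Ft -3.5 Fy 0.4
adv 9.0 g -1.01 Fn 8.4 Ft -4.9 Fy -0.7
adv 10.0 g -1.03 Fn 9.2 Ft -5.0 Fy -0.2
adv 11.0 g -1.03 Fn 8.0 Ft -4.6 Fy -0.6
top x 0.4 z 49.6 yaw -0.0000 tilt -0.0012  ends(+120): x 0.4 z 49.4 (-120): x 0.4 z 49.7  y[-107 127] n 2040
side x -1.6 z 48.5 yaw 0.0004 tilt -0.0000  ends(+120): x -1.7 z 48.5 (-120): x -1.6 z 48.5  y[-114 123] n 1871
 55.75 [ 662.5 -194.1  124.8] F [-2.9  0.2  8.2] w 0.2 q [-0.38  0.61  1.26 -0.06  1.35  0.94]
```

Square and home: yaw 0.000, x about +0.4. I'll lift gently, check, and hand in.

```bash
python3 - <<'E'
from h import *
S=json=__import__('json').load(open('st5.json'));t=S['t'];n=nvec(t)
P,R=pose(-5.8+S['adv'],50,-75,t,6);P=P+S['g']*n
ctrl.move_l(P+3*n,rot=R,vel=10);ctrl.move_l(P+60*n,rot=R,vel=120);ctrl.hold(.3)
for nn in('top','side'):
    pi,d=optics.grab_frame(nn);cv2.imwrite(f'pics/{nn}9.png',pi[:,:,::-1]);fit5(d,nn,0)
    if nn=='top':
        W=cloud('top',d);v,u=np.mgrid[0:480,0:640];m=(W[...,2]>68)&(W[...,2]<76)&(np.hypot(W[...,0]-461,W[...,1]-295)<45);print('votive rim',cv2.minEnclosingCircle(W[m][:,:2].astype(np.float32)) if m.sum()>5 else m.sum())
pr()
E
```

```text
top x 0.3 z 49.6 yaw -0.0004 tilt -0.0013  ends(+120): x 0.3 z 49.4 (-120): x 0.2 z 49.7  y[-109 127] n 2112
votive rim ((461.2463073730469, 294.73590087890625), 28.764114379882812)
side x -1.2 z 48.5 yaw -0.0047 tilt 0.0023  ends(+120): x -0.7 z 48.8 (-120): x -1.8 z 48.2  y[-113 123] n 1812
 57.23 [ 669.  -191.9  183.2] F [-0.3  0.3 -0.1] w -0.1 q [-0.38  0.57  1.2  -0.06  1.45  0.94]
```

View pics/side9.png

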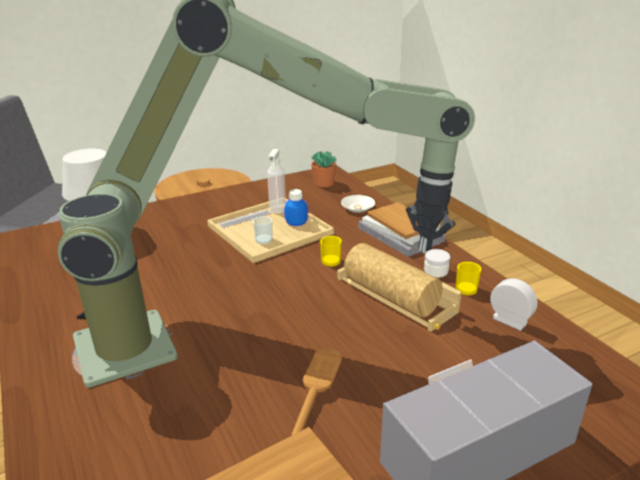

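View pics/top9.png

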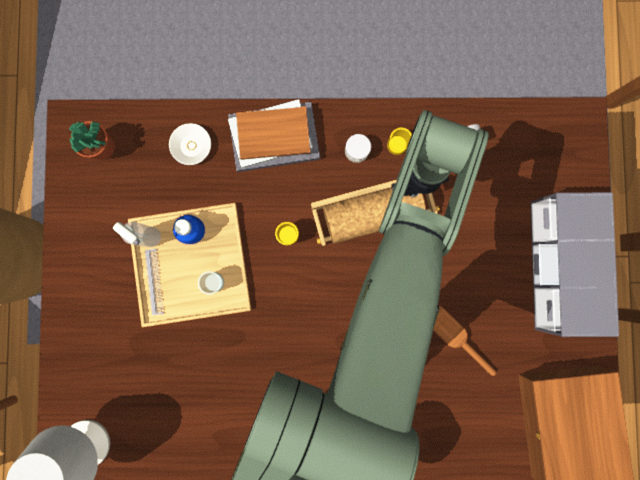

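The votive stands upright on the tray, at (210,283) in the top view. The roller lies in the rest against the board, around (390,280) in the side view. The bystanders look unmoved and the hand is clear.

```bash
python3 - <<'E'
from plant import ctrl
print(ctrl.finish_job())
E
```

```text
the job is handed in; nothing more can be done
None
```

The votive is on the tray and the cork roller is home against the back board. I handed the job in at about 57 s; it reports no verdict.

**What I did:**
- **Votive:** I gripped the clear glass from the rest and stood it upright on the free quarter of the tray.
- **First stroke:** It left the roller slightly skewed, with one end already on the rail. I rolled it back to the flat under the palm before letting go.
- **Crossing:** I took it over the rail in one stroke under the palm, tilting the palm as it went. The press during that stroke mostly read 7 to 14 N. It dropped to about 0.5 N for five steps right at the start, while the roller was still on the flat.
- **Squaring:** The roller reached the board skewed by 0.022 rad, so a short press off centre squared it.

**Last checks:**
- **Roller:** The top camera puts the axis at x = +0.3 mm and yaw at −0.0004 rad. The side camera reads x = −1.2 mm and yaw −0.005 rad; it has read about 2 mm lower in x throughout. Both are within tolerance.
- **Votive:** The rim is centred at (461, 295) mm, upright and well inside the tray edges.
- **Bystanders and robot:** The other things look unmoved in the pictures. The hand was clear, with wrist force about zero.

**What disagreed:** During the crossing the roller ran about 4 mm ahead of my model at first. I corrected for it before the top, and tracking stayed within 1 mm after that until it met the board. I set the rail height to 5.8 mm in the model; the depth image and the skewed roller's end heights put it between 5.7 and 6 mm.

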